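# Lock the set screw of a gel levelling plate

### The job

The levelling plate's adjusting screw is already set, so lock it without turning it: fit the loose holding key over the screw's cross bar, fully down, with the tongue of its tail between the two posts, then swing the jam nut's lever clockwise (seen from above) until the nut is firmly tight on its washer, stopping when the knob resists a slow push with about 9 N and never forcing it past 11 N. Leave the key on, and leave everything else on the bench where it is.

Things in the scene. Friction and masses are not known exactly. Their poses are not given: they have to be found in the camera images.
- leveller: aluminium levelling plate fixed to the bench, 165 x 180 x 12 mm. Origin: at bench height on the vertical axis of its adjusting screw; its y axis points from the screw to the pair of posts, z up. The plate spans x -60 to 105 and y -62 to 118 mm of this frame.
- post_gap (a point): between the tops of the two posts of the leveller, 95 mm from the screw's axis along its y and 74 mm above the bench. The posts are 10 mm wide (x) and 14 mm long (y); the gap between them is 13 mm wide in x.
- screw: steel adjusting screw, a 12 mm rod (8 mm above 59 mm) on the leveller's origin axis (origin as the leveller's). On top it has a cross bar along its y: 64 mm long, 8 mm wide, 10 mm high, top 76 mm above the bench, pointing at the post gap to within 0.04 rad at the start. It turns more easily than the nut turns on its thread: unless it is held, turning the nut drags it round.
- bar_tip (a point): a point on the top of the cross bar, 30 mm from the screw's axis, at the end away from the posts, 76 mm above the bench: shows the screw's setting.
- nut: steel jam nut, 34 mm, on the screw below the cross bar (origin on the axis, at bench height), with a lever rod 8 mm thick, its top 48.5 mm above the bench, out to the knob. Tightens clockwise from above. First it turns freely for 0.45 to 1.05 rad (differs each time, cannot be seen; under 2 N at the knob); then the knob resists with about 5 N, rising about 1 N for every 2 mm of its travel.
- knob (a point): centre of the top of the knob on the nut's lever: an upright black round pin, 14 mm in diameter, from 40 to 94 mm above the bench, 85 mm from the screw's axis. It starts at -75 degrees (give or take 37) about z from the leveller's x axis, on the side away from the posts, and is has nothing in its way for over 100 degrees clockwise.
- washer: steel spring washer, 35 mm across, under the nut and turning with it, on the screw's axis (origin on the axis, at bench height); its top is about 35.5 mm above the bench.
- key: loose steel holding key, about 0.22 kg, standing on the bench. Origin: at its underside, mid-slot; y along the slot to the tail, z up. Head: a channel 64 mm long (y -32 to 32), 18.5 mm wide, open below and at the ends; slot 10.5 mm wide, 14 mm deep. Fitted, its roof rests on the cross bar: origin on the screw's axis, 62 mm above the bench, y along the leveller's y.
- key_grip (a point): centre of the top of the key's upright grip fin: 14 mm thick (key's x), 34 mm long (y), from 20 to 58 mm above the key's underside, centred 35 mm from its origin along y.
- tongue (a point): underside of the tongue at the end of the key's tail, 95 mm from the key's origin along y, level with its underside. The tongue is 10 mm wide (x), 14 mm long, 14 mm high, under a tail 14 mm wide. When fitted it stands in the post gap.
- tip_box: bystander: white box of pipette tips, 124 x 84 x 54 mm, origin under its centre.
- gel_tray: bystander: clear open tray 62 x 100 x 22 mm lying on the leveller, origin under its centre.

How it is judged:
By the outcome, as a careful person would: the job done as asked, in the order asked, and still so for the second after the job is handed in, with the robot touching nothing.
It also fails if it takes over 64 s, if anything falls off the work surface, if the arm or the gripper's body presses on something with over 40 N, if the wrist force passes 120 N, or if a joint passes its speed limit or range.

### The arm

A 7-joint arm with a two-finger parallel gripper is mounted at the origin on the work surface. World frame = base frame: x ahead of the robot, y to its left, z up, the work surface at z = 0. Lengths are in mm, angles in rad, forces in N, time in s.
With the tool pointing down it reaches from about 400 to 750 mm from the base axis. Payload 19.5 kg.
Tool frame: the origin (TCP) lies at the very end of the fingers, on their centre line; the grasp point (between the pads) lies 19 mm behind it (manip.hold_point_z is the distance from the TCP to the grasp point, in mm); z points along the fingers, y is the line along which they close (so a half turn about z gives the same grasp; the last joint's range is limited). The gripper opens to 85 mm and grips with 20 to 120 N. Pads are 22 mm wide; open, the fingers measure 114 mm over their backs; the gripper's body (76 mm by 85 mm) begins 54 mm behind the grasp point. The pads swing forward as they close: fully open they stand 13 mm farther back than shut.
Start: joints at [1.084, 0.707, -0.028, 1.485, 0.022, 0.951, -0.075], TCP at [247.398, -519.024, 205.468] pointing down, gripper open.
Joint ranges: [-2.71, 2.71], [-0.32, 2.16], [-1.57, 1.52], [0, 2.45], [-1.46, 4.6], [0, 2.02], [-2.83, 2.83]. Speed limits (rad/s): [1.89, 1.89, 2.57, 2.57, 3.01, 3.01, 3.01].

### API

Orientations are given as a unit quaternion [x, y, z, w].
In Python, from rig import manip, viewer, workorder gives the robot as it stands.
- The arm moves only by the tool drive_tool, never from a script. Its argument "rows" is one flat list of numbers, 6 for each row, row after row: the shift along the tool's x, y, z as a fraction of full scale, then the turn, a rotation vector about the tool's x, y, z as a fraction of full scale. A call has 1 to 12 rows; each row is the pose to reach, as a shift and turn from the pose commanded when the call began, along the tool's axes at that moment; what a row does not reach only later rows make up. Full scale, the value 1, is 50 cm for a shift and 60 degrees for a turn. A row lasts 1/8 s, in which the tool goes at most 62.5 mm and 10.7 degrees, less where a joint would pass 70% of its speed; a pose out of reach is approached as far as the arm can. A call with a number of a shift or a turn outside -1 to 1 is refused whole. A call with a gripper value outside its range is refused whole. "hand" is the gripper command: -1 is fully open, 1 is shut, values between are in proportion, set as the call begins (left out, the last holds). The fingers move at their own pace and stop on an object; "squeeze" is the grip in N (left out, the last holds). Time passes only in rows, so rows that repeat a pose let the fingers close. It gives the time, the measured TCP pose, the force, the opening and the grip force at its end, in the units of the state.
- manip.state(): the state, without advancing time (a new reading comes with each control period).
- viewer.get_image(name): name is "scene" or "top" or "wrist"; returns a dict with "image" (400x640x3 uint8, red, green, blue), "intrinsics" (3x3 intrinsics, pixels), "rvec" (rotation vector, rad) and "tvec" (3), from world to camera coordinates, as OpenCV has them. Camera axes: x right, y down, z forward; pixel columns grow to the right and rows downward; lengths in mm; the calibration is good to about 2 mm. A picture is of the moment at which its call begins. There is no depth.
- workorder.job_done(): hands the job in; it is judged then, once.
The state is a dict: "clock": time; "joint_pos": joint angles; "qvel": joint speeds; "joint_torque": joint torques, N m; "ee_pos": TCP position; "ee_rot": TCP orientation; "ft_force": force on the tool from outside, world axes, zero at the start; "wrist_torque": the same for the moment, N m; "opening": finger opening in mm; "finger_force": force on a finger pad.
Only numpy, scipy, OpenCV 4.12 (cv2) and the standard library are available. Lean on these libraries where they do the work, as an engineer would, in place of code of your own. Each camera call takes 0.05 s, during which the arm holds its last target. There are 200 camera calls.

## Working session

There is one attempt and no reset: what is moved stays moved. The work goes in short steps, Python scripts to look and compute and a tool call to move; the robot and the scene stay as the last step left them, time stands still between calls to the robot, and variables do not carry over. Pictures are saved under pics/ and viewed, at most 10 in all, crops included, and the job is handed in when it is done.

Besides the shell and the picture viewer there is one more tool, called after "Call:" as a command line: name --argument value ..., lists and objects as JSON in quotes. drive_tool: Moves the arm, as the interface text tells. Shift numbers are shares of 50 cm and turn numbers shares of 60 degrees, none past 1 either way. Its arguments: {"type":"object","properties":{"rows":{"type":"array"},"hand":{"type":"number"},"squeeze":{"type":"number"}},"required":["rows"]}

```bash
ls; mkdir -p pics; cat > h.py <<'E'
import numpy as np, cv2, sys
from scipy.spatial.transform import Rotation as R
from rig import manip, viewer, workorder
def snap(n,f=None):
    d=viewer.get_image(n)
    if f: cv2.imwrite('pics/'+f,d['image'][:,:,::-1])
    return d
def cam(d):
    Rm=R.from_rotvec(np.ravel(d['rvec'])).as_matrix(); return Rm,np.ravel(d['tvec']),np.array(d['intrinsics'])
def ray(d,u,v):
    Rm,t,K=cam(d); o=-Rm.T@t; r=Rm.T@np.linalg.solve(K,[u,v,1]); return o,r
def plane(d,u,v,z):
    o,r=ray(d,u,v); return o+r*(z-o[2])/r[2]
def proj(d,p):
    Rm,t,K=cam(d); q=K@(Rm@np.asarray(p,float)+t); return q[:2]/q[2]
E
python3 - <<'E'
from h import *
s=manip.state()
for k in s: print(k,np.round(s[k],3))
a=snap('scene','s0.png')['image'];b=snap('top','t0.png');
print(-cam(b)[0].T@cam(b)[1])
E
```

```text
pics
clock 0.0
joint_pos [ 1.084  0.707 -0.028  1.485  0.022  0.951 -0.075]
qvel [ 0.001  0.     0.002 -0.     0.002  0.001 -0.001]
joint_torque [ 1.0000e-03 -8.8321e+01  1.2350e+00 -2.3617e+01  1.7000e-02  6.0000e-03
  0.0000e+00]
ee_pos [ 247.297 -518.781  205.002]
ee_rot [ 0.975  0.221 -0.    -0.001]
ft_force [0.307 0.11  0.332]
wrist_torque [ 0.064 -0.015 -0.   ]
finger_force 0.0
opening 85.201
[ 441.63165308    6.50077143 1129.53492981]
```

View pics/t0.png

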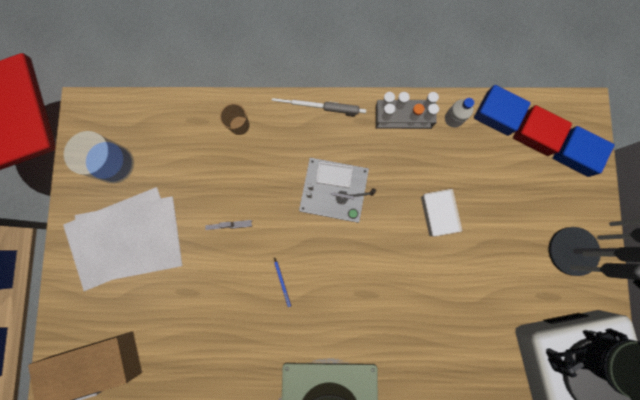

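View pics/s0.png

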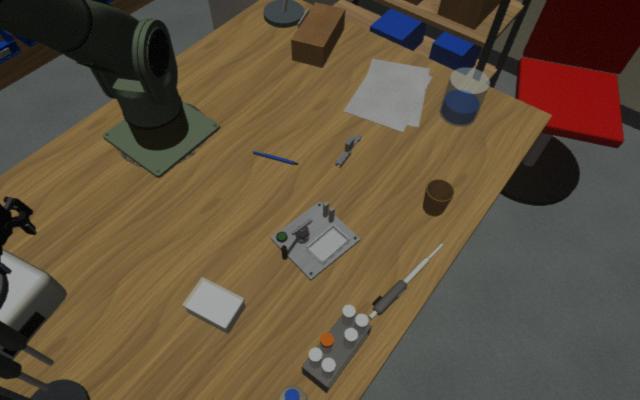

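The top view shows the leveller near (336,190), with its posts at about (310,190), the knob at (373,192) and the key at (228,225). The scene view agrees: leveller (315,240), key (347,150). I'll enlarge both.

```bash
python3 - <<'E'
from h import *
t=cv2.imread('pics/t0.png');s=cv2.imread('pics/s0.png')
f=lambda im,x,y,w,h,k:cv2.resize(im[y:y+h,x:x+w],None,fx=k,fy=k,interpolation=cv2.INTER_CUBIC)
A=f(t,290,150,100,75,4);B=f(t,195,200,75,50,5)
C=f(s,260,190,110,95,4);D=f(s,320,125,55,50,5)
o=np.zeros((600,800,3),np.uint8)
for im,x,y in((A,0,0),(B,405,0),(C,0,305),(D,450,305)):
    h=min(im.shape[0],600-y);w=min(im.shape[1],800-x);o[y:y+h,x:x+w]=im[:h,:w]
cv2.imwrite('pics/z0.png',o)
d=viewer.get_image('top')
for u,v,z in((342,196,76),(310,190,74),(373,192,94),(212,226,0),(248,225,0)): print(u,v,plane(d,u,v,z).round())
E
```

```text
342 196 [593. -32.  76.]
310 190 [610.  57.  74.]
373 192 [ 602. -116.   94.]
212 226 [512. 351.   0.]
248 225 [515. 244.   0.]
```

View pics/z0.png

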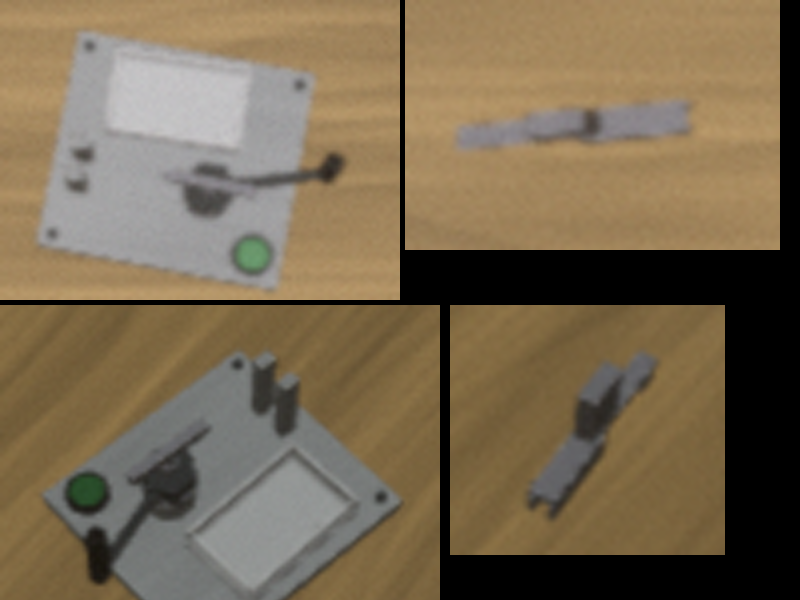

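The enlarged view shows the cross bar from about (331,194) to (354,197.5), the posts at (310,188) and (309,196), and the knob at (373,192). The key runs from its tail end at (206,227) to its head end at (252,223.5). I'll stop above the leveller for a wrist view, then go to the key.

```bash
cat >> h.py <<'E'
def row(p,ydeg,s=None):
    """row numbers to reach TCP p pointing down with tool y at world angle ydeg (mod 180)"""
    s=s or manip.state(); T=R.from_quat(s['ee_rot']); M=T.as_matrix()
    best=None
    for a in (ydeg,ydeg+180):
        a=np.radians(a); y=np.array([np.cos(a),np.sin(a),0]); z=np.array([0,0,-1.]); x=np.cross(y,z)
        rv=(T.inv()*R.from_matrix(np.c_[x,y,z])).as_rotvec()
        if best is None or np.linalg.norm(rv)<np.linalg.norm(best): best=rv
    sh=M.T@(np.asarray(p,float)-s['ee_pos'])
    print('row',(sh/500).round(4),(np.degrees(best)/60).round(4),'len',np.linalg.norm(sh).round(1))
E
python3 - <<'E'
from h import *
d=snap('top')
b1=plane(d,331.3,194.2,76);b2=plane(d,353.7,197.5,76);p1=plane(d,310.2,187.7,74);p2=plane(d,308.5,195.2,74)
print(b1,b2,(b1+b2)/2,p1,p2,plane(d,373,191,94)); 
h=plane(d,252,223.5,18);t=plane(d,205.6,227.4,18);print(h,t,h+(t-h)*67/134)
row([560,-20,330],-11)
E
```

```text
[598.17453086  -2.1730868   76.        ] [589.32921253 -64.48336516  76.        ] [593.7518717  -33.32822598  76.        ] [616.47132585  57.0036815   74.        ] [595.20774412  61.46944965  74.        ] [ 605.14183335 -116.066877     94.        ]
[518.74037741 228.23311656  18.        ] [506.2303593  363.79769112  18.        ] [512.48536836 296.01540384  18.        ]
row [ 0.9938 -0.6318 -0.2491] [-6.000e-04 -3.000e-04 -8.919e-01] len 601.9
```

Call:
drive_tool --rows '[0.99,-0.63,-0.25,0,0,-0.9,0.99,-0.63,-0.25,0,0,-0.9,0.99,-0.63,-0.25,0,0,-0.9,0.99,-0.63,-0.25,0,0,-0.9,0.99,-0.63,-0.25,0,0,-0.9,0.99,-0.63,-0.25,0,0,-0.9,0.99,-0.63,-0.25,0,0,-0.9,0.99,-0.63,-0.25,0,0,-0.9,0.99,-0.63,-0.25,0,0,-0.9,0.99,-0.63,-0.25,0,0,-0.9,0.99,-0.63,-0.25,0,0,-0.9,0.99,-0.63,-0.25,0,0,-0.9]'

```text
clock: 1.7
ee_pos: [558.4, -22.4, 330.3]
ee_rot: [0.769, 0.639, -0.0, -0.0]
ft_force: [0.3, -0.4, 0.8]
opening: 85.6
finger_force: 0.0
```

```bash
python3 - <<'E'
from h import *
d=snap('wrist','w1.png'); s=manip.state(); print(s['clock'],s['ee_pos'],-cam(d)[0].T@cam(d)[1])
import pickle; pickle.dump(d,open('w1.pkl','wb'))
row([512,296,200],5)
E
```

```text
1.75 [558.3481028  -22.67154072 330.35330753] [572.88562719  60.70973894 499.03313458]
row [ 0.6096 -0.208   0.2605] [-0.0005  0.0004 -0.2597] len 347.4
```

View pics/w1.png

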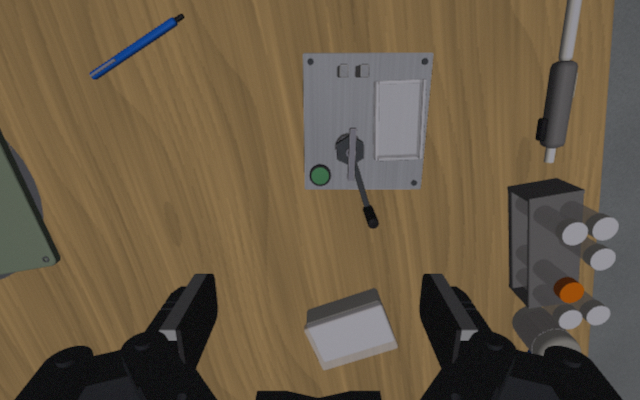

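The wrist view shows the bar from (353,128) to (351,180), the post tops at (343,71) and (362,71), and the knob top near (371,220).

Call:
drive_tool --rows '[0.61,-0.208,0.26,0,0,-0.26,0.61,-0.208,0.26,0,0,-0.26,0.61,-0.208,0.26,0,0,-0.26,0.61,-0.208,0.26,0,0,-0.26,0.61,-0.208,0.26,0,0,-0.26,0.61,-0.208,0.26,0,0,-0.26,0.61,-0.208,0.26,0,0,-0.26,0.61,-0.208,0.26,0,0,-0.26]'

```text
clock: 2.75
ee_pos: [512.7, 295.7, 200.8]
ee_rot: [0.676, 0.737, -0.0, 0.0]
ft_force: [0.4, -0.6, 0.4]
opening: 85.2
finger_force: 0.0
```

```bash
python3 - <<'E'
from h import *
import pickle
d=snap('wrist','w2.png'); s=manip.state(); print(s['clock'],s['ee_pos'])
pickle.dump(d,open('w2.pkl','wb'))
e=pickle.load(open('w1.pkl','rb'))
f=lambda im,x,y,w,h,k:cv2.resize(im[y:y+h,x:x+w,::-1],None,fx=k,fy=k,interpolation=cv2.INTER_CUBIC)
o=np.zeros((600,800,3),np.uint8)
o[:600,:320]=f(e['image'],320,50,64,120,5)
o[:400,330:800]=f(d['image'],230,60,188,160,2.5)
cv2.imwrite('pics/z2.png',o)
for u,v,z in((353,128,76),(351,180,76),(343.5,69,74),(362.5,69,74),(371,217,94)): print(plane(e,u,v,z))
E
```

```text
2.8 [512.87512569 295.60062571 200.98705453]
[602.25347089  -1.20672329  76.        ]
[590.30984399 -62.78472744  76.        ]
[601.86856928  64.42395187  74.        ]
[622.60505285  60.55291349  74.        ]
[ 606.23598749 -107.89387829   94.        ]
```

View pics/z2.png

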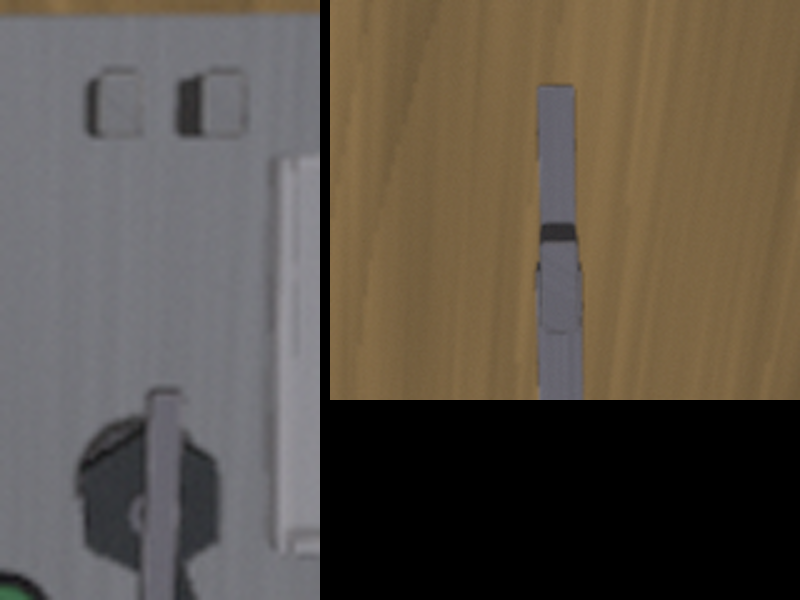

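The crop shows the fin top centred near pixel (322,174), spanning u 314–330 and v 156–192, with the tail end at v=94. In w1 the post tops are centred near (344,70.5) and (365,70.5).

```bash
python3 - <<'E'
from h import *
import pickle
e=pickle.load(open('w1.pkl','rb'));d=pickle.load(open('w2.pkl','rb'))
def mid(im,rows,u0,u1,th):
    hsv=cv2.cvtColor(im,cv2.COLOR_RGB2HSV); out=[]
    for v in rows:
        c=np.where(th(hsv[v].astype(int),im[v].astype(int))[u0:u1])[0]+u0
        out.append((c.min(),c.max(),(c.min()+c.max())/2 ,v))
    return out
gray=lambda h,r:h[:,1]<60
m=mid(d['image'],list(range(97,147,6))+list(range(200,262,6)),295,350,gray); print(m)
P=np.array([plane(d,u,v,20)[:2] for _,_,u,v in m]); 
for A in(P[:9],P[9:],P):
    vx,vy,x0,y0=cv2.fitLine(A.astype(np.float32),cv2.DIST_L2,0,.01,.01).ravel(); print(x0,y0,np.degrees(np.arctan2(vy,vx)))
print('fin',plane(d,322.2,174.4,58),'fin ends',plane(d,322,156.4,58),plane(d,322,192.4,58),'tail end',plane(d,320.6,94.4,20))
print('posts',plane(e,344,70.5,74),plane(e,365,70.5,74),'fid')
print(e['image'][155,340:366].mean(1).round())
print(e['image'][140,340:366].mean(1).round())
print(e['image'][172,340:366].mean(1).round())
E
```

```text
Traceback (most recent call last):
ValueError: zero-size array to reduction operation minimum which has no identity
```

```bash
cat > m.py <<'E'
from h import *
import pickle
e=pickle.load(open('w1.pkl','rb'));d=pickle.load(open('w2.pkl','rb'))
def mid(im,rows,u0,u1,th):
    out=[]
    for v in rows:
        c=np.where(th(im[v].astype(int))[u0:u1])[0]+u0
        if len(c): out.append((int(c.min()),int(c.max()),v))
    return out
gray=lambda r:r[:,0]-r[:,2]<12
m=mid(d['image'],list(range(97,147,6))+list(range(200,262,6)),295,350,gray); print(m)
for g in (m[:9],m[9:],m):
    if not g: continue
    P=np.array([plane(d,(a+b)/2,v,20)[:2] for a,b,v in g])
    vx,vy,x0,y0=cv2.fitLine(P.astype(np.float32),cv2.DIST_L2,0,.01,.01).ravel(); print(x0,y0,np.degrees(np.arctan2(vy,vx)))
print('fin',plane(d,322.2,174.4,58),'fin ends',plane(d,322,156.4,58),plane(d,322,192.4,58),'tail end',plane(d,320.6,94.4,20))
print('posts',plane(e,344,70.5,74),plane(e,365,70.5,74))
for v in (135,145,165,175): print(v,e['image'][v,340:366].mean(1).round().astype(int))
E
python3 m.py
```

```text
[(313, 327, 97), (313, 326, 103), (313, 326, 109), (314, 327, 115), (314, 327, 121), (314, 327, 127), (314, 327, 133), (314, 327, 139), (315, 327, 145), (313, 330, 200), (314, 330, 206), (314, 330, 212), (314, 330, 218), (314, 330, 224)]
509.71152 340.80264 -83.46137
519.6084 248.47841 -83.9531
513.2461 307.82968 -83.855896
fin [514.95651142 298.66269925  58.        ] fin ends [513.30725293 314.90747981  58.        ] [516.29988705 281.82666329  58.        ] tail end [507.83019383 365.30963867  20.        ]
posts [602.16370275  62.7777826   74.        ] [625.11228    58.4938831  74.       ]
135 [ 93  68  54  50  57  58  53  51  36  74 103 106 104 104 105 102 104 111
 120 120 117 119 121 119 119 119]
145 [ 55  55  54  54  55  53  54  55  51  79 105 104 104 104 103  89  57  54
  55  54  53  55  53  72 102 116]
165 [116 116 119 120 117 118 118  98  86 109 103 104 106 104  88  52  51  78
 110 115 116 117 118 116 117 120]
175 [115 116 120 121 120 118 110  89  88 103 104 103 103 105  89  50  55  54
  53  52  66 102 118 117 118 120]
```

Key yaw is 6.1° and the fin centre is at (514.3, 298.5); its size checks out. I'll descend and grip.

```bash
python3 -c "
from h import *
row([514.3,298.5,27],6.1)"
```

```text
row [0.0056 0.0031 0.348 ] [ 0.0007  0.0003 -0.0189] len 174.0
```

Call:
drive_tool --rows '[0.0056,0.0031,0.1,0,0,-0.019,0.0056,0.0031,0.2,0,0,-0.019,0.0056,0.0031,0.28,0,0,-0.019,0.0056,0.0031,0.32,0,0,-0.019,0.0056,0.0031,0.347,0,0,-0.019,0.0056,0.0031,0.347,0,0,-0.019,0.0056,0.0031,0.347,0,0,-0.019]'

```text
clock: 3.68
ee_pos: [514.0, 300.1, 28.0]
ee_rot: [0.668, 0.744, 0.001, 0.0]
ft_force: [-0.7, -0.0, -0.7]
opening: 85.5
finger_force: 0.0
```

Call:
drive_tool --rows '[0,0,0,0,0,0,0,0,0,0,0,0,0,0,0,0,0,0,0,0,0,0,0,0,0,0,0,0,0,0,0,0,0,0,0,0,0,0,0,0,0,0,0,0,0,0,0,0]' --hand 1 --squeeze 60

```text
clock: 4.68
ee_pos: [513.6, 300.2, 27.3]
ee_rot: [0.668, 0.744, 0.0, 0.0]
ft_force: [0.3, -1.2, 5.9]
opening: 11.5
finger_force: 58.9
```

Call:
drive_tool --rows '[0,0,-0.02,0,0,0,0,0,-0.06,0,0,0,0,0,-0.14,0,0,0,0,0,-0.22,0,0,0,0,0,-0.28,0,0,0,0,0,-0.28,0,0,0]'

```text
clock: 5.42
ee_pos: [513.9, 300.5, 169.2]
ee_rot: [0.668, 0.744, 0.002, 0.0]
ft_force: [0.1, -0.1, -2.8]
opening: 11.6
finger_force: 58.9
```

```bash
python3 - <<'E'
from h import *
s=manip.state(); a=np.radians(79.4)
p=np.array([596.1,-32.8])+35*np.array([np.cos(a),np.sin(a)])
print(p,s['ee_pos'],R.from_quat(s['ee_rot']).as_matrix().round(3))
row([*p,167],-10.6)
E
```

```text
[602.53829727   1.60273722] [513.94458026 300.51310507 169.1660906 ] [[-0.108  0.994  0.003]
 [ 0.994  0.108  0.002]
 [ 0.002  0.003 -1.   ]]
row [-0.6135  0.1114  0.0037] [ 0.0024 -0.0019  0.2803] len 311.8
```

Call:
drive_tool --rows '[-0.614,0.111,0.004,0,0,0.28,-0.614,0.111,0.004,0,0,0.28,-0.614,0.111,0.004,0,0,0.28,-0.614,0.111,0.004,0,0,0.28,-0.614,0.111,0.004,0,0,0.28,-0.614,0.111,0.004,0,0,0.28,-0.614,0.111,0.004,0,0,0.28,-0.614,0.111,0.004,0,0,0.28]'

```text
clock: 6.42
ee_pos: [601.5, 2.2, 164.7]
ee_rot: [0.769, 0.64, -0.0, -0.0]
ft_force: [0.3, -0.5, -3.0]
opening: 11.4
finger_force: 59.0
```

```bash
python3 - <<'E'
from h import *
import pickle
d=snap('wrist','w3.png'); s=manip.state(); print(s['clock'],s['ee_pos'],s['ee_rot'])
pickle.dump(d,open('w3.pkl','wb'))
c=snap('scene');pickle.dump(c,open('s3.pkl','wb'))
im=c['image'][170:290,250:370,::-1]
cv2.imwrite('pics/z3.png',np.hstack([cv2.resize(d['image'][60:360,170:470,::-1],(480,480),interpolation=cv2.INTER_CUBIC),cv2.resize(im,(320,320),interpolation=cv2.INTER_CUBIC).repeat(1,0) if 0 else cv2.copyMakeBorder(cv2.resize(im,(320,320),interpolation=cv2.INTER_CUBIC),0,160,0,0,cv2.BORDER_CONSTANT)]))
E
```

```text
6.475 [601.60872937   2.07686164 164.82811711] [ 7.68733171e-01  6.39569559e-01 -6.46820344e-05 -2.95051163e-04]
```

View pics/z3.png

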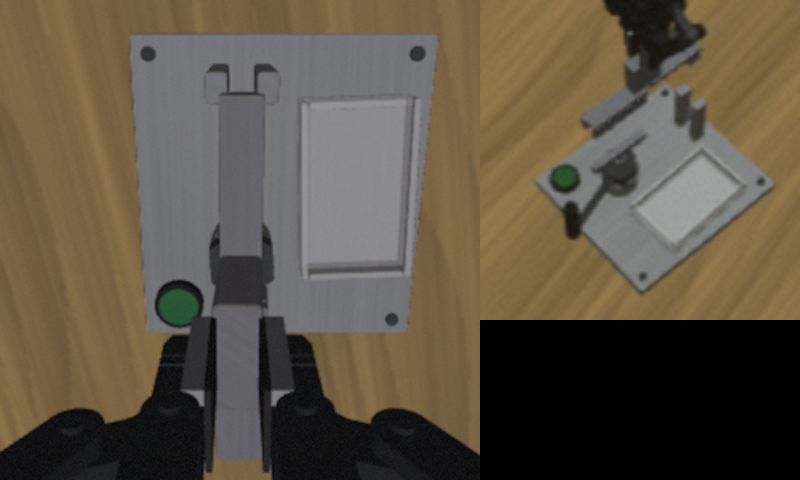

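The close wrist view shows the tail centred near u=321 at its tip (v≈119), and the post tops near u=305 and u=337, v≈114. I'll measure the edges by row profiles.

```bash
python3 - <<'E'
from h import *
import pickle
d=pickle.load(open('w3.pkl','rb')); im=d['image'].astype(int).mean(2).round().astype(int)
print('posts'); 
for v in (112,116,120): print(v,im[v,294:350])
print('tail')
for v in (130,160,190): print(v,im[v,300:345])
print('cols'); 
for u in (302,308,334,340): print(u,im[96:130,u])
print('tailtip',im[110:130,321])
print('post gap guess px',proj(d,[613.6,60.6,74]))
E
```

```text
posts
112 [120 120 118 105  99 113 113 114 115 114 114 114 116 118 118 116 114  96
  53  88 123 121 120 119 119 120 118 117 119 121 121 119 118 118  97  50
  66  94 112 113 113 115 115 115 115 115 116 117 115 112 102 105 120 118
 116 118]
116 [122 121 118 109 108 115 114 114 113 112 112 113 113 114 115 114 113  94
  65  99 119 113 112 112 112 112 113 111 110 114 114 114 112 112  99  66
  66  97 114 114 114 115 112 112 112 113 114 113 112 107 109 119 117 117
 118 117]
120 [120 120 117 108 105 113 113 112 112 115 114 115 107  98 101 102 102 101
 101  99  99 101  97 100 101 100 102 100 102 100  99 102 102 103 103 103
 101 102 101  98  89  95 115 115 115 114 114 113 111 101 104 120 118 117
 117 120]
tail
130 [119 117 119 119 121 121 111  99 102 101 102 101 100  99 101  99 100 101
 102 102 103 101 103 103 101 103 102 103 101 103 102 101 101 101  95 101
 121 120 119 119 119 119 119 120 121]
160 [117 119 118 120 119 122 109  93 100 103 102 102 101 100 100 102 100 100
 102 102 102 103 104 104 101 102 104 103 103 102 103 103 102 102  99 106
 120 119 119 119 120 120 120 120 119]
190 [116 113 1
[... 187 characters left out ...]
 119 120 115  97  65  52  54  68  98 114 117 114 114 117 116 115 113
 111 112 113 112 115 115 112 116 114 113 108 107 119 120 119 120]
308 [119 121 119 101  63  53  53  51  67  96 113 113 114 116 117 117 118 116
 116 115 115 109  83  77 101  99 104 102 100 100 102 101 101 101]
334 [120 118 118 102  64  52  51  50  69  98 114 116 116 115 114 115 113 114
 114 113 114 114  97  75  89  90  93  93  95  96  94  94  96  93]
340 [119 118 119 120 112  89  63  52  68  97 112 112 114 117 117 118 116 114
 115 115 114 113 111 113 114 114 114 109 101 106 120 120 118 120]
tailtip [117 118 117 118 118 117 111  84  46  77 100 100 102 104 103 104 104 101
 102 102]
post gap guess px [321.64573124 114.68191554]
```

```bash
python3 - <<'E'
from h import *
import pickle
d=pickle.load(open('w3.pkl','rb'));e=pickle.load(open('w1.pkl','rb'))
g=plane(d,320.95,114.8,74); gl=plane(d,304.5,114.8,74);gr=plane(d,337.4,114.8,74)
print('gap w3',g,np.degrees(np.arctan2(*(gr-gl)[1::-1])),np.linalg.norm(gr-gl))
g1=(plane(e,344,70.5,74)+plane(e,365,70.5,74))/2
b=[plane(e,u,v,76) for u,v in((352.5,130),(352,145),(351.4,167),(351.1,178))]
for p in b: 
    q=p-g1; print('bar pt rel gap: lateral/along for 79.4:',q[0]*np.sin(np.radians(79.4))-q[1]*np.cos(np.radians(79.4)), q[0]*np.cos(np.radians(79.4))+q[1]*np.sin(np.radians(79.4)))
for z in (155.5,157.5,159.5):
    k=[plane(d,u,v,z) for u,v in((320.9,130),(320.7,160),(320.3,190))]; v=k[0]-k[2]
    w=plane(d,334.9,130,z)-plane(d,306.5,130,z)
    print(z,'key dir',np.degrees(np.arctan2(v[1],v[0])),'tip',plane(d,320.95,119.3,z),'w',np.linalg.norm(w))
E
```

```text
gap w3 [613.10263761  60.60943869  74.        ] -10.49740303872278 23.219247177308457
bar pt rel gap: lateral/along for 79.4: -0.32264367571112196 -65.18522256817923
bar pt rel gap: lateral/along for 79.4: -0.3538745566970647 -82.73035447016606
bar pt rel gap: lateral/along for 79.4: -0.2404325008926449 -109.35305681211878
bar pt rel gap: lateral/along for 79.4: -0.181943736798317 -123.07926219326019
155.5 key dir 79.06418349825881 tip [613.60180887  66.2027659  155.5       ] w 13.93834853398255
157.5 key dir 79.06418349825897 tip [613.62778557  66.41515722 157.5       ] w 13.781795214605749
159.5 key dir 79.06418349825891 tip [613.65376227  66.62754855 159.5       ] w 13.62524189522906
```

Gap and key tip agree to within about 1.3 mm. I'll correct that while descending to just above the bar.

```bash
python3 -c "
from h import *
row([602.3,3.3,110],-10.5)"
```

```text
row [0.0029 0.0008 0.1098] [-0.0003 -0.0002  0.0001] len 54.9
```

Call:
drive_tool --rows '[0.0029,0.0008,0.04,0,0,0,0.0029,0.0008,0.08,0,0,0,0.0029,0.0008,0.1,0,0,0,0.0029,0.0008,0.11,0,0,0,0.0029,0.0008,0.11,0,0,0,0.0029,0.0008,0.11,0,0,0]'

```text
clock: 7.28
ee_pos: [602.8, 2.3, 110.6]
ee_rot: [0.769, 0.639, 0.0, 0.0]
ft_force: [0.6, 0.8, -2.4]
opening: 11.6
finger_force: 59.0
```

```bash
python3 - <<'E'
from h import *
d=snap('wrist','w4.png'); s=manip.state(); print(s['clock'],s['ee_pos'],s['ee_rot'])
c=snap('scene')
a=cv2.resize(d['image'][90:230,240:420,::-1],None,fx=2.5,fy=2.5,interpolation=cv2.INTER_CUBIC)
b=cv2.resize(c['image'][180:250,270:340,::-1],(350,350),interpolation=cv2.INTER_CUBIC)
cv2.imwrite('pics/z4.png',np.hstack([a,b]))
E
```

```text
7.325 [602.77105426   2.29544922 110.53476552] [7.69298550e-01 6.38889347e-01 3.32627810e-04 1.78860683e-04]
```

View pics/z4.png

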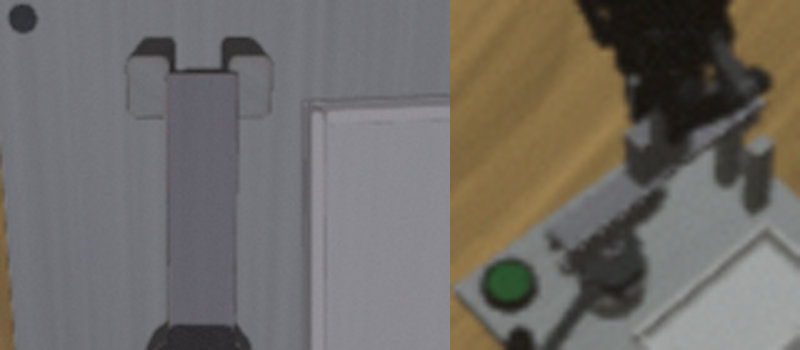

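The view shows the tail mid at u≈321.0 and the posts mid at u≈319.8, so the key sits about 0.6 mm too far to +x and 1 mm short along y. I'll correct and lower slowly.

Call:
drive_tool --rows '[0.0018,-0.0013,0,0,0,0,0.0018,-0.0013,0.005,0,0,0,0.0018,-0.0013,0.01,0,0,0,0.0018,-0.0013,0.015,0,0,0,0.0018,-0.0013,0.02,0,0,0,0.0018,-0.0013,0.024,0,0,0,0.0018,-0.0013,0.024,0,0,0]'

```text
clock: 8.25
ee_pos: [602.0, 3.3, 97.8]
ee_rot: [0.769, 0.639, -0.0, -0.0]
ft_force: [-0.2, -1.0, -2.3]
opening: 11.5
finger_force: 59.0
```

Call:
drive_tool --rows '[0,0,0.004,0,0,0,0,0,0.008,0,0,0,0,0,0.012,0,0,0,0,0,0.015,0,0,0,0,0,0.015,0,0,0]'

```text
clock: 8.88
ee_pos: [602.0, 3.3, 90.4]
ee_rot: [0.769, 0.639, -0.0, -0.0]
ft_force: [-0.6, 0.4, -2.5]
opening: 11.1
finger_force: 59.0
```

Call:
drive_tool --rows '[0,0,0.001,0,0,0,0,0,0.002,0,0,0,0,0,0.003,0,0,0,0,0,0.003,0,0,0]'

```text
clock: 9.38
ee_pos: [602.2, 3.4, 89.1]
ee_rot: [0.769, 0.639, 0.0, 0.0]
ft_force: [0.5, 0.9, -0.2]
opening: 11.5
finger_force: 59.3
```

Force is changing as the roof seats. I'll press slightly more, then release.

Call:
drive_tool --rows '[0,0,0.001,0,0,0,0,0,0.002,0,0,0,0,0,0.002,0,0,0]'

```text
clock: 9.75
ee_pos: [602.6, 3.7, 88.8]
ee_rot: [0.769, 0.639, 0.001, 0.0]
ft_force: [-1.9, 2.4, 11.4]
opening: 11.3
finger_force: 60.7
```

Call:
drive_tool --rows '[0,0,0,0,0,0,0,0,0,0,0,0,0,0,0,0,0,0,0,0,0,0,0,0,0,0,0,0,0,0,0,0,0,0,0,0]' --hand -0.2

```text
clock: 10.5
ee_pos: [602.0, 3.3, 88.0]
ee_rot: [0.769, 0.639, 0.0, -0.0]
ft_force: [-0.5, -0.4, -0.0]
opening: 51.2
finger_force: 0.0
```

The key is seated (11 N reaction) and released. I'll retreat straight up, then take a wrist look.

Call:
drive_tool --rows '[0,0,-0.03,0,0,0,0,0,-0.08,0,0,0,0,0,-0.16,0,0,0,0,0,-0.25,0,0,0,-0.12,0,-0.34,0,0,0,-0.2,0,-0.34,0,0,0,-0.2,0,-0.34,0,0,0,-0.2,0,-0.34,0,0,0]'

```text
clock: 11.5
ee_pos: [583.7, -94.4, 258.6]
ee_rot: [0.769, 0.639, 0.0, -0.0]
ft_force: [-0.5, 1.2, 0.1]
opening: 51.2
finger_force: 0.0
```

```bash
python3 - <<'E'
from h import *
import pickle
d=snap('wrist','w5.png'); s=manip.state(); print(s['clock'],s['ee_pos'],s['joint_pos'].round(2) if hasattr(s['joint_pos'],'round') else s['joint_pos'])
pickle.dump(d,open('w5.pkl','wb'))
for p in ([596.1,-32.8,82],[606,-117,94],[613.3,60.6,74]): print(proj(d,p))
cv2.imwrite('pics/z5.png',cv2.resize(d['image'][60:340,180:460,::-1],None,fx=2,fy=2,interpolation=cv2.INTER_CUBIC))
E
```

```text
11.55 [583.78163196 -93.87666117 258.30299887] [ 0.26  0.69 -0.32  1.33  0.22  1.16 -0.26]
[320.33247151 102.36218869]
[346.17688909 189.51349635]
[320.22455972 -12.14069422]
```

View pics/z5.png

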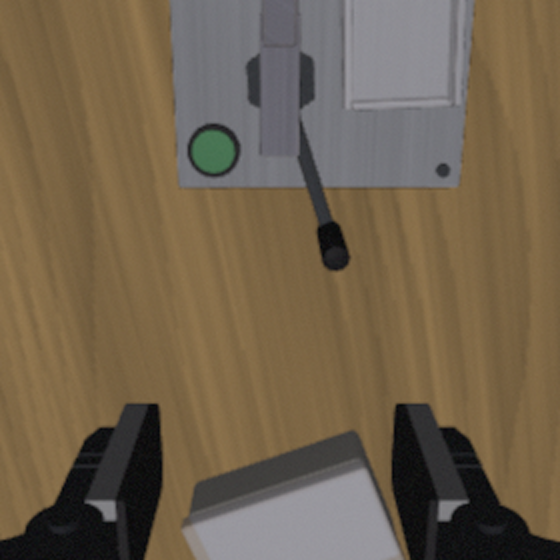

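The key head sits over the bar, and the knob top is at pixel (348,189), which gives (607,-116), 84 mm from the screw. I'll bring the closed fingers behind it on the +x side, in two half-turns.

```bash
python3 -c "
from h import *
d=__import__('pickle').load(open('w5.pkl','rb')); print(plane(d,348,189,94))
row([639,-112,180],43.5)"
```

```text
[ 607.82185138 -116.81022589   94.        ]
row [-0.0156  0.1152  0.1566] [ 3.000e-04 -7.000e-04 -9.001e-01] len 97.5
```

Call:
drive_tool --rows '[-0.016,0.115,0.04,0,0,-0.18,-0.016,0.115,0.157,0,0,-0.36,-0.016,0.115,0.157,0,0,-0.54,-0.016,0.115,0.157,0,0,-0.72,-0.016,0.115,0.157,0,0,-0.9,-0.016,0.115,0.157,0,0,-0.9,-0.016,0.115,0.157,0,0,-0.9]' --hand 1

```text
clock: 12.42
ee_pos: [638.8, -112.8, 179.5]
ee_rot: [0.397, 0.918, 0.0, -0.0]
ft_force: [-0.3, 0.6, 1.0]
opening: -0.2
finger_force: 0.0
```

Call:
drive_tool --rows '[0,0,0,0,0,-0.18,0,0,0,0,0,-0.36,0,0,0,0,0,-0.54,0,0,0,0,0,-0.72,0,0,0,0,0,-0.9,0,0,0,0,0,-0.9,0,0,0,0,0,-0.9]'

```text
clock: 13.3
ee_pos: [638.8, -113.2, 179.5]
ee_rot: [-0.062, 0.998, 0.0, -0.0]
ft_force: [0.4, 0.3, 0.0]
opening: 0.0
finger_force: 0.0
```

```bash
python3 -c "
from h import *
s=manip.state();print(s['clock'],s['joint_pos'],s['opening'])
row([639.6,-112.6,62],97.5)
d=snap('wrist','w6.png')"
```

```text
13.3 [ 0.43001907  0.93827982 -0.77369904  1.20273544  0.63846494  1.23928388
  1.36419103] 0.04905515263827004
row [-0.0019  0.001   0.235 ] [ 0.0001 -0.0001 -0.0064] len 117.5
```

View pics/w6.png

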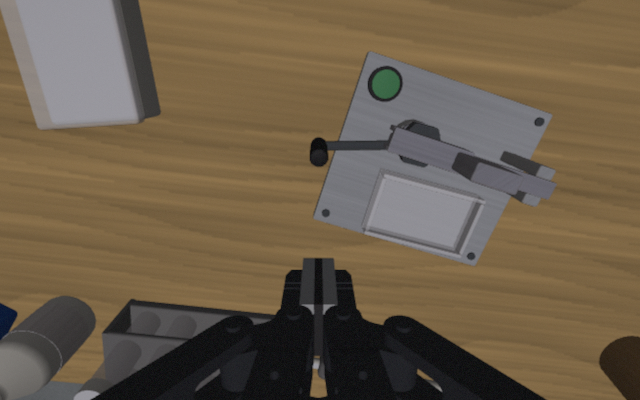

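The wrist view shows the knob at (319,152) straight ahead, and the key fitted with its tongue between the posts. I'll descend behind the knob.

Call:
drive_tool --rows '[-0.002,0.001,0.08,0,0,0,-0.002,0.001,0.16,0,0,0,-0.002,0.001,0.21,0,0,0,-0.002,0.001,0.235,0,0,0,-0.002,0.001,0.235,0,0,0,-0.002,0.001,0.235,0,0,0]'

```text
clock: 14.1
ee_pos: [640.2, -112.8, 63.1]
ee_rot: [-0.064, 0.998, -0.0, 0.001]
ft_force: [0.1, -0.1, 0.5]
opening: 0.0
finger_force: 0.0
```

```bash
cat >> h.py <<'E'
S=np.array([596.1,-32.8])
def tang(s=None):
    s=s or manip.state(); p=np.array(s['ee_pos'][:2]); return s
def arc(phis,off,r=85,z=62,st=None):
    """rows (tool axes) for pushing: TCP at off mm behind knob at world angle phi"""
    s=st or manip.state(); T=R.from_quat(s['ee_rot']); M=T.as_matrix(); out=[]
    for f in phis:
        a=np.radians(f); u=np.array([np.cos(a),np.sin(a)]); t=np.array([np.sin(a),-np.cos(a)])
        p=np.r_[S+r*u-off*t,z]; y=np.r_[-u,0]; zz=np.array([0,0,-1.]); x=np.cross(y,zz)
        rv=(T.inv()*R.from_matrix(np.c_[x,y,zz])).as_rotvec()
        out.append(np.r_[M.T@(p-s['ee_pos'])/500,np.degrees(rv)/60])
    o=np.array(out); o[:,3:5]=0; print(o.round(4).tolist())
E
python3 - <<'E'
from h import *
s=manip.state();print(s['clock'],s['ee_pos'],s['ft_force'])
arc([-82.5],20); arc([-82.5-6*i for i in range(1,6)],18)
E
```

```text
14.1 [ 640.2076319  -112.8078791    63.12480154] [ 0.06925044 -0.12737812  0.47582336]
[[0.0266, 0.0001, 0.0022, 0.0, 0.0, -0.0021]]
[[0.0485, -0.0028, 0.0022, 0.0, 0.0, 0.0979], [0.0667, -0.0038, 0.0022, 0.0, 0.0, 0.1979], [0.0849, -0.0028, 0.0021, 0.0, 0.0, 0.2979], [0.1028, -0.0, 0.0021, 0.0, 0.0, 0.3979], [0.1204, 0.0047, 0.0021, 0.0, 0.0, 0.4979]]
```

Call:
drive_tool --rows '[0.02,0,0.002,0,0,0,0.03,0,0.002,0,0,0,0.0394,-0.0014,0.002,0,0,0.048,0.0485,-0.0028,0.002,0,0,0.098,0.0576,-0.0035,0.002,0,0,0.148,0.0667,-0.0038,0.002,0,0,0.198,0.0758,-0.0035,0.002,0,0,0.248,0.0849,-0.0028,0.002,0,0,0.298,0.0849,-0.0028,0.002,0,0,0.298,0.0849,-0.0028,0.002,0,0,0.298]'

```text
clock: 15.35
ee_pos: [598.1, -119.7, 61.3]
ee_rot: [0.091, 0.996, 0.0, 0.0]
ft_force: [-0.3, -0.2, 1.0]
opening: -0.3
finger_force: 0.4
```

```bash
cat >> h.py <<'E'
def rep():
    s=manip.state(); p=np.array(s['ee_pos']); f=np.array(s['ft_force']); 
    x=R.from_quat(s['ee_rot']).as_matrix()[:2,0]
    a=np.degrees(np.arctan2(x[1],x[0]))
    print('t',round(s['clock'],2),'tool phi',round((a+90)%360-360,1),'F along push',round(float(-f[:2]@x),2),'F',f.round(1),'pos',p.round(1))
    k=p[:2]+18*x-S; print('knob est r',np.linalg.norm(k).round(1),'phi',np.degrees(np.arctan2(k[1],k[0])).round(1))
E
python3 - <<'E'
from h import *
rep()
d=snap('wrist','w7.png')
g=d['image'][:,:,:].astype(int).max(2)
print([proj(d,np.r_[S+85*np.array([np.cos(a),np.sin(a)]),94]).round() for a in np.radians([-95,-101,-107])])
arc([-100.5-3*i for i in range(1,8)],18)
E
```

```text
t 15.35 tool phi -100.4 F along push -0.23 F [-0.3 -0.2  1. ] pos [ 598.1 -119.7   61.3]
knob est r 85.1 phi -100.6
[array([320., 266.]), array([319., 247.]), array([320., 228.])]
[[0.0085, -0.0014, -0.0016, 0.0, 0.0, 0.0516], [0.0175, -0.0026, -0.0016, 0.0, 0.0, 0.1016], [0.0265, -0.0033, -0.0016, 0.0, 0.0, 0.1516], [0.0356, -0.0035, -0.0016, 0.0, 0.0, 0.2016], [0.0447, -0.0033, -0.0016, 0.0, 0.0, 0.2516], [0.0538, -0.0025, -0.0016, 0.0, 0.0, 0.3016], [0.0628, -0.0013, -0.0016, 0.0, 0.0, 0.3516]]
```

View pics/w7.png

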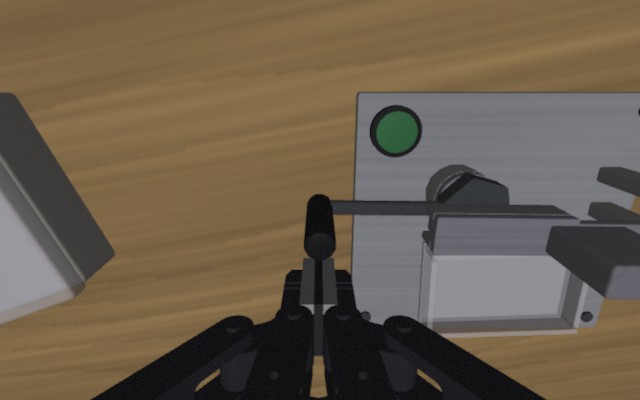

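The wrist view shows the fingers touching the knob, whose top is at (320,243); that puts φ near -102°. The lever has swung about 20° freely, so I'll continue in small arc steps while watching the force.

Call:
drive_tool --rows '[0.0045,-0.0009,0,0,0,0.025,0.0089,-0.0017,0,0,0,0.05,0.0119,-0.0021,0,0,0,0.0667,0.015,-0.0025,0,0,0,0.0833,0.015,-0.0025,0,0,0,0.0833]'

```text
clock: 16.02
ee_pos: [590.1, -119.5, 61.0]
ee_rot: [0.135, 0.991, -0.0, -0.0]
ft_force: [0.9, 0.6, 0.9]
opening: -0.3
finger_force: 0.5
```

Call:
drive_tool --rows '[0.003,-0.0006,0,0,0,0.0167,0.006,-0.0012,0,0,0,0.0333,0.0089,-0.0017,0,0,0,0.05,0.0119,-0.0021,0,0,0,0.0667,0.0119,-0.0021,0,0,0,0.0667]'

```text
clock: 16.65
ee_pos: [584.1, -118.9, 61.0]
ee_rot: [0.169, 0.986, 0.0, -0.0]
ft_force: [1.7, -0.0, -0.3]
opening: -0.3
finger_force: 0.5
```

```bash
python3 -c "
from h import *
rep()"
```

```text
t 16.65 tool phi -109.5 F along push 1.65 F [ 1.7 -0.  -0.3] pos [ 584.1 -118.9   61. ]
knob est r 85.2 phi -109.9
```

Call:
drive_tool --rows '[0.003,-0.0006,0,0,0,0.0167,0.006,-0.0012,0,0,0,0.0333,0.0089,-0.0017,0,0,0,0.05,0.0119,-0.0021,0,0,0,0.0667,0.0119,-0.0021,0,0,0,0.0667]'

```text
clock: 17.27
ee_pos: [578.1, -118.0, 61.0]
ee_rot: [0.203, 0.979, -0.0, -0.0]
ft_force: [0.6, 0.3, -0.5]
opening: -0.1
finger_force: 0.5
```

Call:
drive_tool --rows '[0.003,-0.0006,0,0,0,0.0167,0.006,-0.0012,0,0,0,0.0333,0.0089,-0.0017,0,0,0,0.05,0.0119,-0.0021,0,0,0,0.0667,0.0119,-0.0021,0,0,0,0.0667]'

```text
clock: 17.9
ee_pos: [572.2, -116.6, 61.0]
ee_rot: [0.237, 0.971, -0.0, -0.0]
ft_force: [0.8, 0.1, 1.1]
opening: 0.4
finger_force: 0.5
```

Call:
drive_tool --rows '[0.003,-0.0006,0,0,0,0.0167,0.006,-0.0012,0,0,0,0.0333,0.0089,-0.0017,0,0,0,0.05,0.0119,-0.0021,0,0,0,0.0667,0.0119,-0.0021,0,0,0,0.0667]'

```text
clock: 18.52
ee_pos: [566.9, -114.9, 61.1]
ee_rot: [0.272, 0.962, 0.0, 0.0]
ft_force: [5.3, -0.8, -1.5]
opening: -0.1
finger_force: 2.5
```

```bash
python3 -c "
from h import *
rep()
d=snap('wrist')"
```

```text
t 18.52 tool phi -121.5 F along push 4.98 F [ 5.3 -0.8 -1.5] pos [ 566.9 -114.9   61.1]
knob est r 85.2 phi -121.5
```

Call:
drive_tool --rows '[0.0015,-0.0003,0,0,0,0.0083,0.003,-0.0006,0,0,0,0.0167,0.003,-0.0006,0,0,0,0.0167,0.003,-0.0006,0,0,0,0.0167]'

```text
clock: 19.08
ee_pos: [565.6, -114.3, 61.1]
ee_rot: [0.28, 0.96, 0.0, 0.001]
ft_force: [6.0, -1.7, -0.9]
opening: -0.0
finger_force: 2.8
```

```bash
python3 -c "
from h import *
rep()
"
```

```text
t 19.07 tool phi -122.5 F along push 5.95 F [ 6.  -1.7 -0.9] pos [ 565.6 -114.3   61.1]
knob est r 85.2 phi -122.5
```

Call:
drive_tool --rows '[0.002,-0.0004,0,0,0,0.011,0.004,-0.0008,0,0,0,0.022,0.006,-0.0012,0,0,0,0.033,0.006,-0.0012,0,0,0,0.033,0.006,-0.0012,0,0,0,0.033]'

```text
clock: 19.7
ee_pos: [562.9, -113.3, 61.2]
ee_rot: [0.296, 0.955, 0.0, 0.001]
ft_force: [6.8, -0.3, 0.5]
opening: 0.1
finger_force: 3.4
```

```bash
python3 -c "
from h import *
rep()
"
```

```text
t 19.7 tool phi -124.5 F along push 5.79 F [ 6.8 -0.3  0.5] pos [ 562.9 -113.3   61.2]
knob est r 85.2 phi -124.3
```

```bash
cat > avg.py <<'E'
from h import *
F=[];g=[]
for i in range(12):
    viewer.get_image('top'); s=manip.state(); x=R.from_quat(s['ee_rot']).as_matrix()[:3,:]
    F.append(x.T@-np.array(s['ft_force'])); g.append(s['finger_force'])
print(s['clock'],'tool F mean',np.mean(F,0).round(2),'std',np.std(F,0).round(2),'ff',np.mean(g).round(2))
E
python3 avg.py
```

```text
20.3 tool F mean [ 6.7  -2.28 -0.66] std [0.45 0.41 0.53] ff 3.4
```

Call:
drive_tool --rows '[0.002,-0.0004,0,0,0,0.011,0.004,-0.0008,0,0,0,0.022,0.004,-0.0008,0,0,0,0.022]'

```text
clock: 20.68
ee_pos: [561.2, -112.6, 61.2]
ee_rot: [0.308, 0.952, 0.0, 0.001]
ft_force: [7.5, -1.9, -1.3]
opening: 0.1
finger_force: 3.9
```

```bash
python3 avg.py
```

```text
21.275 tool F mean [ 7.64 -2.76 -0.97] std [0.57 0.56 0.44] ff 3.84
```

Call:
drive_tool --rows '[0.002,-0.0004,0,0,0,0.011,0.004,-0.0008,0,0,0,0.022,0.004,-0.0008,0,0,0,0.022]'

```text
clock: 21.65
ee_pos: [559.4, -111.8, 61.3]
ee_rot: [0.319, 0.948, 0.0, 0.001]
ft_force: [8.8, -2.2, -1.7]
opening: -0.1
finger_force: 4.3
```

```bash
python3 avg.py
```

```text
22.25 tool F mean [ 8.66 -2.9  -1.44] std [0.6  0.43 0.62] ff 4.3
```

Call:
drive_tool --rows '[0.001,-0.0002,0,0,0,0.005,0.0018,-0.0004,0,0,0,0.01,0.0018,-0.0004,0,0,0,0.01]'

```text
clock: 22.62
ee_pos: [558.7, -111.5, 61.3]
ee_rot: [0.323, 0.946, 0.0, 0.001]
ft_force: [8.6, -2.5, -0.9]
opening: 0.1
finger_force: 4.5
```

```bash
python3 avg.py
```

```text
23.225 tool F mean [ 9.17 -3.08 -1.35] std [0.6  0.37 0.36] ff 4.54
```

The tangential push is 9.2 N, so I stop here, back off along tool −x, and lift clear.

Call:
drive_tool --rows '[-0.006,0,0,0,0,0,-0.02,0,0,0,0,0,-0.04,0,0,0,0,0,-0.04,0,-0.06,0,0,0,-0.04,0,-0.16,0,0,0,-0.04,0,-0.28,0,0,0,-0.04,0,-0.36,0,0,0,-0.04,0,-0.36,0,0,0]'

```text
clock: 24.22
ee_pos: [574.4, -123.6, 243.5]
ee_rot: [0.323, 0.946, 0.0, 0.002]
ft_force: [-0.1, -0.3, -0.9]
opening: 0.2
finger_force: 0.0
```

```bash
python3 - <<'E'
from h import *
s=manip.state(); print(s['clock'],s['ee_pos'],s['ft_force'])
d=snap('wrist','w8.png'); c=snap('scene')
a=cv2.resize(d['image'][:,:,::-1],(480,300)); b=cv2.resize(c['image'][180:280,260:366,::-1],(318,300),interpolation=cv2.INTER_CUBIC)
cv2.imwrite('pics/z8.png',np.hstack([a,b]))
E
```

```text
24.225 [ 574.39886681 -123.56508128  243.50217415] [-0.10602535 -0.34286575 -0.86697598]
```

My ten views are used up, so I'll check numerically that the knob and fin top are where they should be.

```bash
python3 - <<'E'
from h import *
d=snap('top'); w=snap('wrist')
kp=lambda f:np.r_[S+85*np.array([np.cos(np.radians(f)),np.sin(np.radians(f))]),94]
u=np.array([np.cos(np.radians(79.4)),np.sin(np.radians(79.4))])
print('knob pred',[proj(w,kp(f)).round() for f in(-122,-128,-134)],'tail',proj(w,np.r_[S+95*u,82]).round(),'fin',proj(w,np.r_[S+35*u,120]).round(), 'bar/head',proj(w,np.r_[S-25*u,82]).round())
g=w['image'].astype(int); q=proj(w,kp(-128)).astype(int)
m=(g.max(2)<45).astype(np.uint8); m[:, :]*=1
n,l,st,c=cv2.connectedComponentsWithStats(m)
for i in range(1,n):
    if st[i,4]>60: print('dark',st[i],c[i].round())
# tail/head lateral: bluish-grey key profile along rows across key axis
for k,z in((75,82),(60,82),(-10,82),(-25,82)):
    r=[]
    for o in np.arange(-14,14.1,1):
        p=proj(w,np.r_[S+k*u+o*np.array([u[1],-u[0]]),z]); x,y=p.round().astype(int)
        r.append(int(g[y,x].mean()) if 0<=x<640 and 0<=y<400 else -1)
    print(k,r)
E
```

```text
knob pred [array([321., 146.]), array([320., 136.]), array([321., 125.])] tail [516.  84.] fin [467. 121.] bar/head [389. 147.]
dark [337  97  27  27 109] [349. 108.]
dark [314 129  14  22 261] [320. 139.]
dark [   92   259   453   141 28104] [320. 358.]
dark [477 272  83  43 689] [513. 291.]
dark [617 388  23  12 144] [632. 395.]
75 [118, 121, 122, 120, 118, 114, 84, 49, 84, 104, 103, 102, 101, 101, 103, 105, 102, 104, 104, 104, 103, 102, 117, 121, 121, 118, 116, 119, 122]
60 [119, 121, 122, 121, 118, 120, 117, 77, 101, 101, 103, 103, 101, 103, 89, 60, 49, 82, 100, 100, 101, 102, 103, 103, 102, 103, 103, 105, 105]
-10 [51, 51, 47, 53, 59, 90, 105, 107, 105, 100, 102, 103, 106, 104, 102, 105, 105, 103, 97, 99, 102, 105, 103, 105, 118, 117, 118, 108, 99]
-25 [48, 47, 49, 55, 81, 110, 105, 105, 101, 102, 103, 105, 103, 102, 102, 104, 103, 99, 99, 102, 104, 108, 108, 112, 117, 118, 117, 117, 118]
```

The knob stayed at about -128°, and the tail and head lie on the axis to within 0.5 mm. Handing in.

```bash
python3 -c "
from h import *
print(workorder.job_done())"
```

```text
the job is handed in; nothing more can be done
None
```

The key is on the cross bar, fully down, with its tongue between the posts; the jam nut was tightened to about 9.2 N at the knob, and the job was handed in at about 24 s with the arm clear.

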